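# Blow off and tip out the coils

## Robot

A 7-joint arm with a two-finger parallel gripper is mounted at the origin on the work surface. World frame = base frame: x ahead of the robot, y to its left, z up, the work surface at z = 0. Lengths are in m, angles in rad, forces in N, time in s.
With the tool pointing down it reaches from about 0.35 to 0.9 m from the base axis. Payload 8.1 kg.
Tool frame: the origin (TCP) lies midway between the tips of the shut fingers; the grasp point (between the pads) lies 19 mm behind it; z points along the fingers, y is the line along which they close (so a half turn about z gives the same grasp; the last joint's range is limited). The gripper opens to 92 mm and grips with 3 to 60 N. Pads are 19 mm wide; open, the fingers measure 130 mm over their backs; the gripper's body (75 mm by 190 mm) begins 47 mm behind the grasp point.
Start: joints at [-1.433, 0.434, 0.025, 1.573, -0.012, 1.134, -0.075], TCP at [0.149, 0.607, 0.227] pointing down, gripper open.
Joint ranges: [-2.62, 2.62], [-0.44, 2.09], [-1.27, 1.32], [0.08, 2.57], [-1.32, 4.46], [0.12, 2], [-2.74, 2.74]. Speed limits (rad/s): [2.22, 2.22, 3.01, 3.01, 3.14, 3.14, 3.14].

## Interface

Orientations are given as a unit quaternion [w, x, y, z].
In Python, from bench import state, grab_frame, get_calibration, close_job gives the robot as it stands. The module is installed in compiled form; this text tells all that it offers.
- The arm moves only by the tool servo_tool, never from a script. Its argument "targets" is a list of rows, each a list of 6 numbers: the shift along the tool's x, y, z in cm, then the turn, a rotation vector about the tool's x, y, z in degrees. A call has 1 to 8 rows; each row is the pose to reach, as a shift and turn from the pose commanded when the call began, along the tool's axes at that moment; what a row does not reach only later rows make up. A row lasts 1/10 s, in which the tool goes at most 50 mm and 8.59 degrees, less where a joint would pass 70% of its speed; a pose out of reach is approached as far as the arm can. A call with a gripper value outside its range is refused whole. "fingers" is the opening in per cent of the stroke, from 0 (shut) to 100 (fully open), set as the call begins (left out, the last holds). The fingers move at their own pace and stop on an object; "newtons" is the grip in N (left out, the last holds). Time passes only in rows, so rows that repeat a pose let the fingers close. It gives the time, the measured TCP pose, the force, the opening and the grip force at its end, in the units of the state.
- state(): the state, without advancing time (a new reading comes with each control period).
- grab_frame(name): name is "side" or "top"; returns (picture, depth): 420x560x3 uint8, red, green, blue; 420x560 float32, m along the optical axis (not along the pixel's ray), 0 where there is no reading.
- get_calibration(name): a dict with "fx", "fy", "cx", "cy" (pixels), "rvec" (rotation vector, rad) and "tvec" (3), from world to camera coordinates, as OpenCV has them. Camera axes: x right, y down, z forward; pixel columns grow to the right and rows downward; lengths in m; the calibration is good to about 2 mm. A picture is of the moment at which its call begins. get_calibration takes no time and is no camera call.
- close_job(): hands the job in; it is judged then, once.
The state is a dict: "t": time; "qpos": joint angles; "qd": joint speeds; "joint_efforts": joint torques, N m; "eef_pos": TCP position; "tcp_rot": TCP orientation; "wrist_force": force on the tool from outside, world axes, zero at the start; "moment": the same for the moment, N m; "opening": finger opening in m; "finger_force": force on a finger pad.
Only numpy, scipy, OpenCV 4.12 (cv2) and the standard library are available. Lean on these libraries where they do the work, as an engineer would, in place of code of your own. Each camera call takes 0.05 s, during which the arm holds its last target. There are 200 camera calls.

## Task

Slide the white catch tray home under the tipping box, up to the stop bar at the back, lift all the wound coils off their posts, put them in the box and shut its clear lid. With the coils shut in, push the starter's sprung plunger fully down and let it up to run the blow-off, never pressing it with the lid open, then, with the tray home, swing the box right over by its crank so that the lid drops open and the coils spill into the tray, putting in any that miss. Finish with every coil in the tray, the tray still home and the box turned back upright; keep the solvent bottle standing.

Things in the scene. Friction and masses are not known exactly. Their poses are not given: they have to be found in the camera images.
- coil0_mid (a point): Centre of a wire coil wound on a white bobbin with square flanges: 56 x 56 mm (own x and y), 30 mm tall (own z, the bore axis), bore 26 mm, about 90 g. At the start it hangs level on a post, its z up, its centre 39 mm above the bench; it slides off straight upward. All coils are alike; from 2 to 4 are present, the others are absent.
- coil1_mid (a point): Centre of a wire coil wound on a white bobbin with square flanges: 56 x 56 mm (own x and y), 30 mm tall (own z, the bore axis), bore 26 mm, about 90 g. At the start it hangs level on a post, its z up, its centre 39 mm above the bench; it slides off straight upward. All coils are alike; from 2 to 4 are present, the others are absent.
- coil2_mid (a point): Centre of a wire coil wound on a white bobbin with square flanges: 56 x 56 mm (own x and y), 30 mm tall (own z, the bore axis), bore 26 mm, about 90 g. At the start it hangs level on a post, its z up, its centre 39 mm above the bench; it slides off straight upward. All coils are alike; from 2 to 4 are present, the others are absent.
- coil3_mid (a point): Centre of a wire coil wound on a white bobbin with square flanges: 56 x 56 mm (own x and y), 30 mm tall (own z, the bore axis), bore 26 mm, about 90 g. At the start it hangs level on a post, its z up, its centre 39 mm above the bench; it slides off straight upward. All coils are alike; from 2 to 4 are present, the others are absent.
- posts: Dark steel plate, 220 x 220 x 12 mm, fixed on the bench, origin under its centre, with four upright posts at own (x, y) = (+-55, +-55) mm. Each post is 12 mm thick, its tip 68 mm above the bench; a collar 40 mm across holds the coil's underside 24 mm above the bench.
- tipper: Fixed stand; origin on the bench under the axle's middle, own z up. Axle along own y, 215 mm up. Uprights 50 mm (x) x 12 mm at y = +-140 mm, 235 mm high, a white power pack outside the +y one. Clear side guards run from them back to x = +160 mm (inner faces y = +-134 mm, 12 to 137 mm high). The tray goes between. Dark stop bar across the back, 28 mm high, front face at x = +161 mm.
- box_mid (a point): Middle of the steel tipping box, on the axle; turns with the box; axes parallel to the stand's when upright, when z points to the box's mouth. Outside 90 (x) x 250 (y) x 90 (z) mm, walls 5 mm: its inner floor lies 40 mm below this point, its rim 45 mm above (260 mm above the bench).
- tipbox (a joint): Turn of the box about the axle in rad: 0 = upright with mouth up (a stop), growing as the mouth goes over towards the stand's +x, away from the robot, to 2.62 (stop, 150 degrees: upside down). Stiff axle (0.25 Nm): it stays where it is left.
- crank (a point): Middle of the box's crank handle, a round grey bar 18 mm thick and 76 mm long parallel to the axle, on the stand's -y side; turns with the box at 68 mm from the axle line, its middle at y = -200 mm in the stand's frame. With the box upright it stands 75 degrees from straight up on the stand's -x side (66 mm towards -x, 18 mm above the axle); at 2.62 it is as far on the +x side, having gone over the top. The bar may turn in the grasp.
- lid (a joint): Angle of the clear flip-top lid relative to the box, rad: 0 = shut, 2.1 = wide open (stop). Hinged on the rim of the box on its +x side (45 mm from the middle); 92 mm long, 260 mm wide, 4 mm thick, with a cheek 22 mm deep along each end, outside the box. Swings freely under gravity: upright, it stands open leaning back past 1.57 and falls shut once pushed forward past it; it swings open by itself when the box is turned over beyond 1.57.
- lid_edge (a point): Middle of the lid's free edge, 92 mm from the hinge; a black strip 60 mm long runs just inside it.
- tray_floor (a point): Middle of the catch tray's inner floor. Loose white tray, 200 (x) x 236 (y) x 45 mm high, walls and floor 5 mm, 0.6 kg, standing on the bench, part-way under the box at the start. Axes parallel to the stand's when straight.
- tray_handle (a point): Middle of the tray's grey handle, an upright block 22 (x) x 16 (y) x 50 mm high (17 to 67 mm above the bench), 160 mm from the tray's middle towards its -x, on a short arm; the tray can be slid with it.
- tray_home (a point): Fixed point on the stand where the middle of the tray's inner floor lies when the tray is home (55 mm beyond the axle towards the stand's +x; the tray's far edge is then 6 mm from the stop bar).
- plunger (a joint): Stroke of the starter's sprung plunger in m: 0 = up, 0.022 = fully down. Springs back; needs 3.5 N to begin and 11.2 N fully down.
- plunger_top (a point): Middle of the flat top of the plunger, a black disc 40 mm across on a grey starter block of 110 x 100 x 50 mm fixed on the bench. Its top is 86 mm above the bench when up; pressed straight down.
- solvent_mid (a point): Bystander: amber glass bottle 64 mm across and 150 mm high, half-way up; keep it standing.
Things that resemble listed ones, but are neither listed nor needed, are in the scene too. Of the things that look like the part that bears plunger, the smaller one is meant.

How it is judged:
On the way, in this order (a step that is already met when the one before it is completed fails the run):
1. all the coils lie in the upright box with its lid shut (x of coil0_mid in the frame of box_mid between -0.044 and 0.044 m and y of coil0_mid in the frame of box_mid between -0.124 and 0.124 m and z of coil0_mid in the frame of box_mid between -0.044 and 0.044 m and x of coil1_mid in the frame of box_mid between -0.044 and 0.044 m and y of coil1_mid in the frame of box_mid between -0.124 and 0.124 m and z of coil1_mid in the frame of box_mid between -0.044 and 0.044 m and x of coil2_mid in the frame of box_mid between -0.044 and 0.044 m and y of coil2_mid in the frame of box_mid between -0.124 and 0.124 m and z of coil2_mid in the frame of box_mid between -0.044 and 0.044 m and x of coil3_mid in the frame of box_mid between -0.044 and 0.044 m and y of coil3_mid in the frame of box_mid between -0.124 and 0.124 m and z of coil3_mid in the frame of box_mid between -0.044 and 0.044 m and value of joint lid below 0.08 rad and value of joint tipbox below 0.2 rad), for 0.3 s.
2. the plunger is pushed fully down, with the coils shut in the box (x of coil0_mid in the frame of box_mid between -0.044 and 0.044 m and y of coil0_mid in the frame of box_mid between -0.124 and 0.124 m and z of coil0_mid in the frame of box_mid between -0.044 and 0.044 m and x of coil1_mid in the frame of box_mid between -0.044 and 0.044 m and y of coil1_mid in the frame of box_mid between -0.124 and 0.124 m and z of coil1_mid in the frame of box_mid between -0.044 and 0.044 m and x of coil2_mid in the frame of box_mid between -0.044 and 0.044 m and y of coil2_mid in the frame of box_mid between -0.124 and 0.124 m and z of coil2_mid in the frame of box_mid between -0.044 and 0.044 m and x of coil3_mid in the frame of box_mid between -0.044 and 0.044 m and y of coil3_mid in the frame of box_mid between -0.124 and 0.124 m and z of coil3_mid in the frame of box_mid between -0.044 and 0.044 m and value of joint plunger above 0.0195 m and value of joint lid below 0.08 rad), for 0.1 s.
3. the plunger has come up again and the box is swung over, its lid dropping open (value of joint tipbox above 1.75 rad and value of joint lid above 0.4 rad and value of joint plunger below 0.005 m).
4. the box has been turned right over, upside down (value of joint tipbox above 2.2 rad), for 0.1 s.
At the end, for the whole second after the job is handed in: every coil lies inside the tray's walls, the tray's middle is within 18 mm (towards or from the stop) and 30 mm (sideways) of home, the box is back upright within 0.15 rad and the plunger is up (x of coil0_mid in the frame of tray_floor between -0.097 and 0.097 m and y of coil0_mid in the frame of tray_floor between -0.115 and 0.115 m and z of coil0_mid in the frame of tray_floor between 0 and 0.075 m and x of coil1_mid in the frame of tray_floor between -0.097 and 0.097 m and y of coil1_mid in the frame of tray_floor between -0.115 and 0.115 m and z of coil1_mid in the frame of tray_floor between 0 and 0.075 m and x of coil2_mid in the frame of tray_floor between -0.097 and 0.097 m and y of coil2_mid in the frame of tray_floor between -0.115 and 0.115 m and z of coil2_mid in the frame of tray_floor between 0 and 0.075 m and x of coil3_mid in the frame of tray_floor between -0.097 and 0.097 m and y of coil3_mid in the frame of tray_floor between -0.115 and 0.115 m and z of coil3_mid in the frame of tray_floor between 0 and 0.075 m and x of tray_floor in the frame of tray_home between -0.018 and 0.018 m and y of tray_floor in the frame of tray_home between -0.03 and 0.03 m and value of joint tipbox below 0.15 rad and value of joint plunger below 0.004 m); the robot touches nothing.
It fails at once if the plunger pressed with the lid open (value of joint plunger above 0.012 m and value of joint lid above 0.3 rad).
It fails at once if the solvent bottle knocked over (angle between solvent_mid's own z axis and vertical above 0.8 rad).
Of coil0, coil1, coil2, coil3 only 2 to 4 are there at a start; the rules pass over those that are not, and their reading is None.
At some moment in a run one of tray may be knocked a few centimetres aside while the robot is not near it.
Once in a run the grip may slacken for a moment while it holds something.
It also fails if it takes over 210 s, if anything falls off the work surface, if the arm or the gripper's body presses on something with over 40 N, if the wrist force passes 120 N, or if a joint passes its speed limit or range.

## Working session

There is one attempt and no reset: what is moved stays moved. The work goes in short steps, Python scripts to look and compute and a tool call to move; the robot and the scene stay as the last step left them, time stands still between calls to the robot, and variables do not carry over. Pictures are saved under pics/ and viewed, at most 14 in all, crops included, and the job is handed in when it is done.

Besides the shell and the picture viewer there is one more tool, called after "Request:" by a JSON object that holds its "fn" and its "kwargs", one argument or row to a line. servo_tool: Moves the arm, as the interface text tells. Its arguments: {"type":"object","properties":{"targets":{"type":"array"},"fingers":{"type":"number"},"newtons":{"type":"number"}},"required":["targets"]}

```bash
mkdir -p pics
cat > h.py <<'E'
import numpy as np, cv2
from bench import state, grab_frame, get_calibration
from scipy.spatial.transform import Rotation as R
def cal(n):
    c=get_calibration(n); K=np.array([[c['fx'],0,c['cx']],[0,c['fy'],c['cy']],[0,0,1]])
    return K,cv2.Rodrigues(np.array(c['rvec'],float))[0],np.array(c['tvec'],float).ravel()
def cloud(n,d):
    K,Rm,t=cal(n); v,u=np.mgrid[:d.shape[0],:d.shape[1]]
    p=np.stack([(u-K[0,2])/K[0,0]*d,(v-K[1,2])/K[1,1]*d,d],-1)
    return (p-t)@Rm
def ray(n,u,v,z):
    K,Rm,t=cal(n); c=-Rm.T@t; r=Rm.T@np.linalg.inv(K)@[u,v,1]
    return c+r*(z-c[2])/r[2]
def proj(n,p):
    K,Rm,t=cal(n); q=K@(Rm@np.array(p)+t); return q[:2]/q[2]
def snap(n,name=None):
    im,d=grab_frame(n)
    if name: cv2.imwrite('pics/'+name,im[:,:,::-1])
    return im,d,cloud(n,d)
def tool(dw):  # world shift (m) -> tool axes cm
    s=state(); w=s['tcp_rot']; r=R.from_quat([w[1],w[2],w[3],w[0]]); return np.round(r.inv().apply(dw)*100,2)
def to(p):
    s=state(); return tool(np.array(p)-s['eef_pos'])
E
python3 - <<'E'
from h import *
for n in('top','side'):
    im,d,P=snap(n,n+'0.png'); np.savez('/tmp/'+n,im=im,d=d,P=P)
    K,Rm,t=cal(n); print(n,-Rm.T@t,Rm[2],K[0,0])
print(state())
E
```

```text
top [0.22569089 0.02439456 1.3532938 ] [ 0.25155292 -0.00382006 -0.96783601] 447.1334811987052
side [1.14000853 1.01936735 1.2305019 ] [-0.39220204 -0.62104066 -0.67859123] 466.2675474539815
{'t': 0.1, 'qpos': array([-1.43261032,  0.43514753,  0.02494708,  1.57400044, -0.01161401,
        1.13399679, -0.07509427]), 'qd': array([-0.00088656, -0.00035733, -0.00161784, -0.00414801, -0.00067161,
       -0.00033993, -0.00055728]), 'joint_efforts': array([ 2.83761146e-03, -6.69127250e+01,  9.87797789e-01, -3.15149331e+01,
       -6.05369057e-02,  3.74920992e-02,  4.52023460e-05]), 'eef_pos': array([0.14896404, 0.6065176 , 0.22602891]), 'tcp_rot': array([-3.24818921e-05,  1.20124933e-01,  9.92758533e-01, -7.02873057e-04]), 'wrist_force': array([-0.45606879,  0.22114285,  1.25022557]), 'moment': array([ 0.02268683, -0.00306295, -0.00606279]), 'finger_force': 0.0, 'opening': 0.09206790311430962}
```

View pics/top0.png

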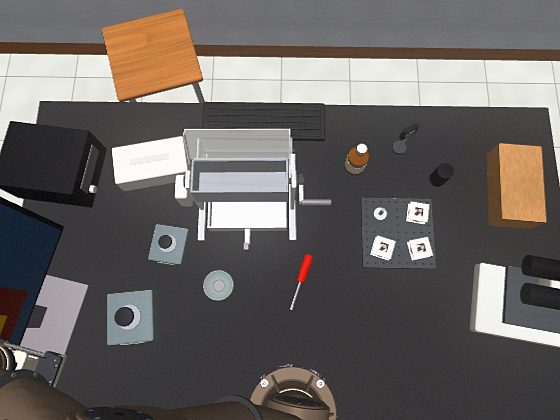

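View pics/side0.png

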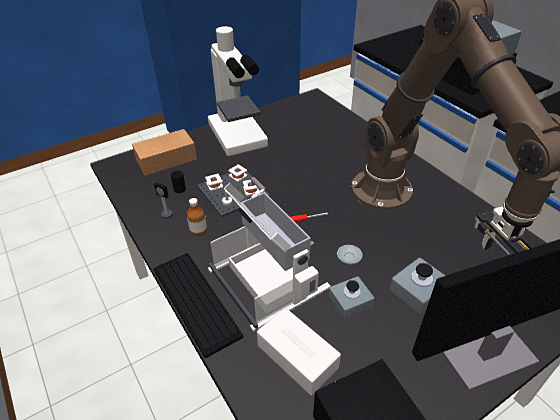

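The top view shows three coils at about (417,213), (383,248) and (420,248), with the post at (380,213) empty. The box is at (240,175) with the lid open behind it, the crank at (315,202), the tray handle at (247,238), the small starter at (168,243) and the bottle at (357,157).

Run:
```python
from h import *
T=np.load('/tmp/top.npz'); im,P=T['im'],T['P']
hsv=cv2.cvtColor(im,cv2.COLOR_RGB2HSV)
def reg(u0,u1,v0,v1,zl,zh,extra=None):
    m=np.zeros(im.shape[:2],bool); m[v0:v1,u0:u1]=1
    m&=(P[...,2]>zl)&(P[...,2]<zh)
    if extra is not None:m&=extra
    return m
def rect(m,name):
    p=P[m]; 
    if len(p)<5: print(name,'few',len(p));return
    r=cv2.minAreaRect(p[:,:2].astype(np.float32)); print(name,len(p),np.round(r[0],4),np.round(r[1],4),round(r[2],2),'z',np.round(np.median(p[:,2]),4))
rect(reg(355,442,190,275,.006,.02),'plate')
sat=hsv[...,1]
m=reg(355,442,190,275,.045,.062)
n,l,s,c=cv2.connectedComponentsWithStats(m.astype(np.uint8))
for i in range(1,n):
    if s[i,4]>20: rect(l==i,'coil%s'%np.round(c[i]))
m=reg(365,395,200,225,.0,.1); print('empty',np.round(P[213,380],3), P[m][P[m][:,2]>.03].mean(0))
rect(reg(140,200,215,275,.04,.06),'starter')
rect(reg(140,200,215,275,.08,.095),'plung')
rect(reg(100,160,285,350,.04,.06),'bigst')
rect(reg(185,300,150,205,.25,.268),'rim')
rect(reg(235,262,225,255,.055,.075),'handle')
rect(reg(300,335,192,212,.2,.26),'crank')
rect(reg(180,305,120,160,.27,.42),'lid')
p=P[reg(180,305,120,160,.27,.42)]; print('lid min/max',p.min(0),p.max(0))
rect(reg(190,305,195,230,.035,.055),'traywall')
rect(reg(340,375,140,175,.03,.2),'bottle'); p=P[reg(340,375,140,175,.145,.16)];print(p.mean(0))
rect(reg(195,300,225,245,.1,.245),'guardfront')
for u,v in [(180,188),(203,220),(293,220),(305,183),(240,215),(219,285),(302,270)]: print(u,v,np.round(P[v,u],3))
```

```text
plate 3762 [ 0.5241 -0.3278] [0.2719 0.2724] 88.61 z 0.0138
coil[418. 211.] 290 [ 0.5743 -0.3759] [0.0575 0.0601] 80.86 z 0.056
coil[383. 247.] 303 [ 0.4651 -0.2657] [0.0561 0.0568] 72.64 z 0.0554
coil[420. 248.] 304 [ 0.4642 -0.376 ] [0.0559 0.0569] 12.15 z 0.0557
empty [ 0.57  -0.263  0.047] [ 0.57289847 -0.26462619  0.05529184]
starter 1103 [0.4677 0.3699] [0.1022 0.1105] 82.45 z 0.0514
plung 152 [0.4673 0.3693] [0.0381 0.0376] 57.59 z 0.0868
bigst 156 [0.2554 0.4566] [0.1442 0.13  ] 6.18 z 0.0525
rim 1007 [0.612  0.1452] [0.0995 0.2539] 0.23 z 0.2614
handle 46 [0.4595 0.1386] [0.0152 0.0199] 89.85 z 0.068
crank 233 [ 0.5559 -0.0531] [0.0791 0.0366] 87.99 z 0.2408
lid 2929 [0.6792 0.1461] [0.07   0.2589] 1.1 z 0.309
lid min/max [0.64179334 0.01596047 0.27000347] [0.71376817 0.27576263 0.35494247]
traywall 341 [0.5612 0.1422] [0.0832 0.2847] 1.11 z 0.0461
bottle 512 [ 0.7324 -0.192 ] [0.0629 0.0579] 60.1 z 0.1035
[ 0.73501056 -0.19350506  0.15111957]
guardfront few 0
180 188 [0.601 0.315 0.174]
203 220 [0.55  0.277 0.014]
293 220 [ 0.553 -0.     0.016]
305 183 [ 0.679 -0.038 -0.001]
240 215 [0.569 0.164 0.005]
219 285 [0.353 0.219 0.004]
302 270 [ 0.397 -0.028  0.03 ]
```

Run:
```python
import cv2
a=cv2.imread('pics/top0.png')
cv2.imwrite('pics/c1.png',cv2.resize(a[110:260,150:340],None,fx=4,fy=4,interpolation=cv2.INTER_CUBIC))
```

```text
(no output)
```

View pics/c1.png

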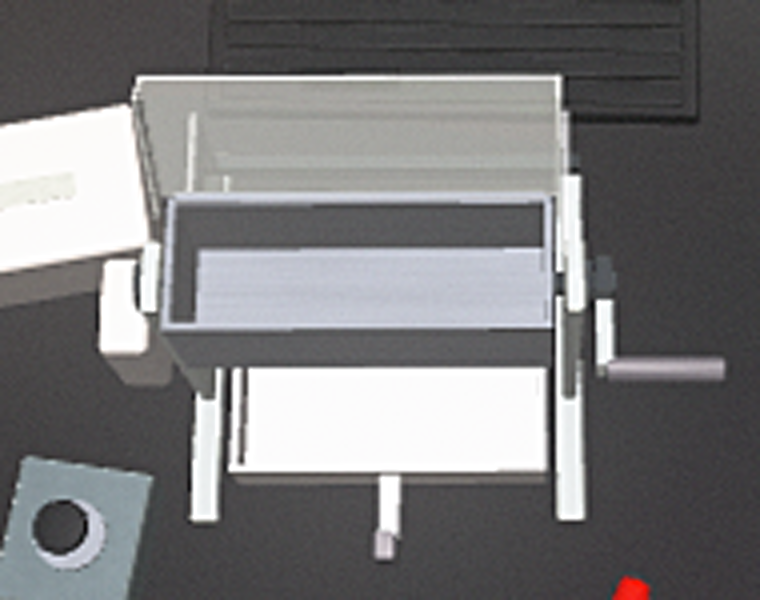

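The close-up shows the box rim with outer corners at about (190,192), (288,192), (192,159) and (288,159). The lid stands open behind, and the tray sits in front with its handle at (246,245). Next I refine the axle position and the tray and coil yaws.

Run:
```python
from h import *
for u,v in [(190.2,192),(288,192),(191.5,159.2),(288,159)]: print('rim',ray('top',u,v,.26)[:2])
for u,v in [(302.5,201.5),(331,202)]: print('crank',ray('top',u,v,.242)[:2])
for u,v in [(207.5,228.5),(286.5,228)]: print('tray front top',ray('top',u,v,.045)[:2])
for u,v in [(246,246)]: print('handle',ray('top',u,v,.067)[:2])
T=np.load('/tmp/top.npz'); P=T['P'];im=T['im']
p=P[150:210,185:300].reshape(-1,3)
q=p[(p[:,2]>.255)&(p[:,2]<.266)&(p[:,0]<.66)]
print('rim x pct',np.percentile(q[:,0],[1,5,50,95,99]),'y',np.percentile(q[:,1],[1,5,95,99]))
q=p[(p[:,2]<.185)&(p[:,2]>.16)]; print('floor',q.min(0),q.max(0),len(q))
c=P[190:212,301:335].reshape(-1,3); c=c[(c[:,2]>.225)&(c[:,1]<-.03)]; print('crank',c.mean(0),c[:,2].max(),c.min(0),c.max(0))
g=im.min(2)
for (u,v) in [(417,211),(383,247),(420,248)]:
    m=(np.hypot(P[...,0]-P[v,u,0],P[...,1]-P[v,u,1])<.045)&(P[...,2]>.045)
    r=cv2.minAreaRect(np.argwhere(m)[:,::-1].astype(np.float32)); print('coil',r)
s=P[220:275,140:200].reshape(-1,3); s=s[s[:,2]>.04]; print('plunger c',s[s[:,2]>.08].mean(0))
print(to([.45,.14,.2]))
```

```text
rim [0.56319402 0.26722016]
rim [0.56653609 0.01742289]
rim [0.65254716 0.26968819]
rim [0.65660764 0.01836994]
crank [ 0.54694251 -0.02046555]
crank [ 0.54657157 -0.09421147]
tray front top [0.51604281 0.25579396]
tray front top [0.52059938 0.01936127]
handle [0.46037141 0.13689765]
rim x pct [0.56227724 0.56404516 0.64241793 0.65721103 0.65893073] y [0.0201896  0.0225948  0.26676825 0.26880709]
floor [5.61782247e-01 6.37758291e-05 1.60617974e-01] [0.65374638 0.30136363 0.18499739] 1811
crank [ 0.54626219 -0.06210759  0.24126141] 0.24791962891240776 [ 0.53815019 -0.09216583  0.23358016] [ 0.55586319 -0.03185363  0.24791963]
coil ((418.24322509765625, 211.54052734375), (19.399080276489258, 18.083887100219727), 9.462321281433105)
coil ((383.091796875, 247.0275421142578), (19.539657592773438, 18.77339744567871), 16.699243545532227)
coil ((420.3940734863281, 247.52352905273438), (19.198345184326172, 19.849136352539062), 77.47119140625)
plunger c [0.44680245 0.34043841 0.19365808]
[-40.36 -38.12   2.66]
```

Request:
{"fn": "servo_tool", "kwargs": {
  "targets": [
    [-3.4,-3.2,0,0,0,-2],
    [-6.8,-6.4,0,0,0,-4],
    [-10.2,-9.6,0,0,0,-6],
    [-13.6,-12.8,0,0,0,-8],
    [-17,-16,0,0,0,-10],
    [-20.4,-19.2,0,0,0,-12],
    [-23.8,-22.4,0,0,0,-14],
    [-27.2,-25.6,0,0,0,-14.7]
  ],
  "fingers": 60,
  "newtons": 25
}}

```text
t: 0.9
eef_pos: [0.3527, 0.2916, 0.2266]
tcp_rot: [-0.0, -0.009, 1.0, -0.0]
wrist_force: [0.8, 0.8, -0.0]
opening: 0.0551
finger_force: 0.0
```

```bash
python3 -c "
from h import *
s=state();print(s['t'],s['eef_pos'],s['tcp_rot'],s['qpos']);print(to([.46,.1375,.1]),to([.46,.1375,.037]))"
```

```text
0.9 [0.35271412 0.29156646 0.22664814] [-6.72859262e-05 -8.53556744e-03  9.99963569e-01 -1.16071861e-05] [-0.91195167  0.15929614  0.1200257   1.96919877 -0.02246078  1.01444947
  0.80630117]
[-10.47 -15.59  12.66] [-10.47 -15.59  18.96]
```

Request:
{"fn": "servo_tool", "kwargs": {
  "targets": [
    [-3,-4,0,0,0,0],
    [-6,-8,0,0,0,0],
    [-9,-12,1,0,0,0],
    [-10.5,-15.6,4,0,0,0],
    [-10.5,-15.6,8,0,0,0],
    [-10.5,-15.6,12,0,0,0],
    [-10.5,-15.6,16,0,0,0],
    [-10.5,-15.6,18.7,0,0,0]
  ]
}}

```text
t: 1.7
eef_pos: [0.4583, 0.1385, 0.0373]
tcp_rot: [-0.001, -0.008, 1.0, -0.001]
wrist_force: [-0.7, 0.6, 1.1]
opening: 0.0551
finger_force: 0.0
```

Request:
{"fn": "servo_tool", "kwargs": {
  "targets": [
    [0,0,0,0,0,0],
    [0,0,0,0,0,0],
    [0,0,0,0,0,0],
    [0,0,0,0,0,0]
  ],
  "fingers": 0
}}

```text
t: 2.1
eef_pos: [0.4607, 0.1397, 0.0412]
tcp_rot: [0.001, -0.008, 1.0, 0.001]
wrist_force: [0.1, 0.1, 0.3]
opening: 0.0279
finger_force: 0.0
```

Request:
{"fn": "servo_tool", "kwargs": {
  "targets": [
    [0,0,0,0,0,0],
    [0,0,0,0,0,0],
    [0,0,0,0,0,0]
  ]
}}

```text
t: 2.4
eef_pos: [0.4602, 0.1394, 0.0407]
tcp_rot: [0.001, -0.008, 1.0, 0.0]
wrist_force: [-1.9, -0.1, 8.1]
opening: 0.0158
finger_force: 25.0
```

Request:
{"fn": "servo_tool", "kwargs": {
  "targets": [
    [-1,0.1,0,0,0,0],
    [-2,0.2,0,0,0,0],
    [-3,0.3,0,0,0,0],
    [-4,0.3,0,0,0,0],
    [-4.5,0.3,0,0,0,0],
    [-4.5,0.3,0,0,0,0]
  ]
}}

```text
t: 3.0
eef_pos: [0.5041, 0.1428, 0.0397]
tcp_rot: [-0.001, -0.008, 1.0, -0.0]
wrist_force: [-0.8, 0.3, 1.8]
opening: 0.016
finger_force: 25.0
```

Request:
{"fn": "servo_tool", "kwargs": {
  "targets": [
    [0,0,0,0,0,0],
    [0,0,0,0,0,0],
    [0,0,0,0,0,0]
  ],
  "fingers": 40
}}

```text
t: 3.3
eef_pos: [0.505, 0.143, 0.0399]
tcp_rot: [0.001, -0.008, 1.0, 0.0]
wrist_force: [0.3, 0.2, -1.3]
opening: 0.0343
finger_force: 0.0
```

Request:
{"fn": "servo_tool", "kwargs": {
  "targets": [
    [0,0,-4,0,0,0],
    [0,0,-8,0,0,0],
    [3,0,-12,0,0,0],
    [6,-3,-14,0,0,0],
    [9,-6,-14,0,0,0],
    [12,-10,-14,0,0,0],
    [12,-14,-14,0,0,0],
    [12,-18,-14,0,0,0]
  ],
  "fingers": 100
}}

```text
t: 4.1
eef_pos: [0.3867, -0.0401, 0.1802]
tcp_rot: [0.001, -0.008, 1.0, 0.001]
wrist_force: [1.8, -0.5, 0.7]
opening: 0.0911
finger_force: 0.0
```

Run:
```python
from h import *
s=state();print(s['t'],s['eef_pos'])
im,d,P=snap('top','top1.png')
m=np.zeros(d.shape,bool); m[190:260,195:300]=1
h=m&(P[...,2]>.055)&(P[...,2]<.075)&(P[...,0]<.53)&(abs(P[...,1]-.14)<.05); print('handle',P[h].min(0),P[h].max(0),h.sum())
print(to([.4645,-.2660,.15]),to([.4645,-.376,.15]),to([.574,-.376,.15]))
```

```text
4.1 [ 0.38667476 -0.04010161  0.18022362]
handle [0.49156699 0.13495122 0.05528306] [0.5113357  0.15025957 0.07391812] 45
[ -7.51 -22.06   3.09] [ -7.39 -33.06   3.1 ] [-18.34 -33.18   3.13]
```

View pics/top1.png

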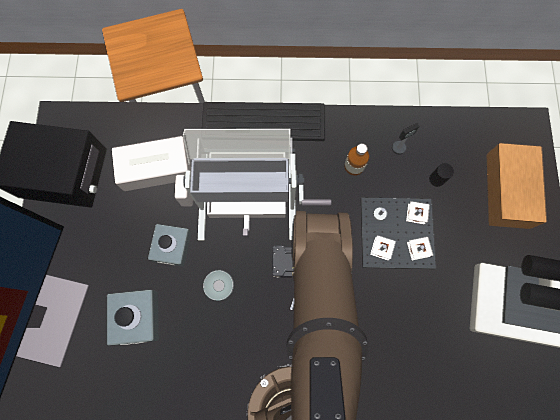

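Tray is home (handle at about (246,225) in the picture, x≈0.503). Now the first coil, at (0.4645, −0.266).

Request:
{"fn": "servo_tool", "kwargs": {
  "targets": [
    [-1,-4,0,0,0,0],
    [-2,-8,0,0,0,0],
    [-4,-12,0,0,0,0],
    [-6,-17,0,0,0,0],
    [-7.5,-22.1,0,0,0,0],
    [-7.5,-22.1,4,0,0,0],
    [-7.5,-22.1,7,0,0,0],
    [-7.5,-22.1,7,0,0,0]
  ],
  "fingers": 100,
  "newtons": 30
}}

```text
t: 4.95
eef_pos: [0.4635, -0.258, 0.1065]
tcp_rot: [-0.003, -0.007, 1.0, 0.001]
wrist_force: [-0.3, 0.3, -0.7]
opening: 0.0915
finger_force: 0.0
```

```bash
python3 -c "
from h import *
print(state()['eef_pos'],to([.4645,-.2660,.033]))"
```

```text
[ 0.46346931 -0.25803664  0.10647562] [-0.14 -0.81  7.35]
```

Request:
{"fn": "servo_tool", "kwargs": {
  "targets": [
    [-0.1,-0.6,2,0,0,0],
    [-0.1,-0.6,4,0,0,0],
    [-0.1,-0.6,6,0,0,0],
    [-0.1,-0.6,7.3,0,0,0],
    [-0.1,-0.6,7.3,0,0,0]
  ]
}}

```text
t: 5.45
eef_pos: [0.4667, -0.2642, 0.0364]
tcp_rot: [-0.001, -0.008, 1.0, 0.0]
wrist_force: [-0.3, -0.0, -0.0]
opening: 0.0918
finger_force: 0.0
```

Request:
{"fn": "servo_tool", "kwargs": {
  "targets": [
    [0,0,0,0,0,0],
    [0,0,0,0,0,0],
    [0,0,0,0,0,0],
    [0,0,0,0,0,0],
    [0,0,0,0,0,0],
    [0,0,0,0,0,0],
    [0,0,0,0,0,0]
  ],
  "fingers": 0
}}

```text
t: 6.15
eef_pos: [0.4674, -0.2652, 0.0373]
tcp_rot: [0.001, -0.008, 1.0, -0.0]
wrist_force: [-0.5, 0.8, 5.9]
opening: 0.0626
finger_force: 27.2
```

Request:
{"fn": "servo_tool", "kwargs": {
  "targets": [
    [0,0,0,0,0,0],
    [0,0,0,0,0,0],
    [0,0,0,0,0,0]
  ]
}}

```text
t: 6.45
eef_pos: [0.4675, -0.2651, 0.0374]
tcp_rot: [0.001, -0.008, 1.0, -0.0]
wrist_force: [-0.4, 0.1, 6.7]
opening: 0.0624
finger_force: 27.2
```

The coil is held at about 15° skew. I'll open, turn to its measured yaw (−17°) and regrip.

Request:
{"fn": "servo_tool", "kwargs": {
  "targets": [
    [0,0,0,0,0,0],
    [0,0,0,0,0,0],
    [0.1,0,0.3,0,0,6],
    [0.1,0,0.3,0,0,12],
    [0.1,0,0.3,0,0,17.5],
    [0.1,0,0.3,0,0,17.5]
  ],
  "fingers": 100
}}

```text
t: 7.05
eef_pos: [0.4657, -0.2645, 0.0334]
tcp_rot: [-0.0, 0.145, 0.989, 0.0]
wrist_force: [0.7, -0.1, -0.8]
opening: 0.0918
finger_force: 0.0
```

Request:
{"fn": "servo_tool", "kwargs": {
  "targets": [
    [0,0,0,0,0,0],
    [0,0,0,0,0,0],
    [0,0,0,0,0,0],
    [0,0,0,0,0,0],
    [0,0,0,0,0,0],
    [0,0,0,0,0,0],
    [0,0,0,0,0,0],
    [0,0,0,0,0,0]
  ],
  "fingers": 0
}}

```text
t: 7.85
eef_pos: [0.4659, -0.2649, 0.0338]
tcp_rot: [0.0, 0.144, 0.99, -0.0]
wrist_force: [-0.2, -0.9, 1.7]
opening: 0.0556
finger_force: 30.0
```

Request:
{"fn": "servo_tool", "kwargs": {
  "targets": [
    [0,0,-2,0,0,0],
    [0,0,-4,0,0,0],
    [0,0,-8,0,0,0],
    [0,0,-12,0,0,0],
    [0,0,-16,0,0,0],
    [0,0,-20,0,0,0],
    [0,0,-24,0,0,0],
    [0,0,-27,0,0,0]
  ]
}}

```text
t: 8.65
eef_pos: [0.4659, -0.2651, 0.3062]
tcp_rot: [0.001, 0.144, 0.99, -0.0]
wrist_force: [0.2, 0.1, -1.8]
opening: 0.0558
finger_force: 30.0
```

Request:
{"fn": "servo_tool", "kwargs": {
  "targets": [
    [0,0,0,0,0,-4],
    [0,0,0,0,0,-9],
    [0,0,0,0,0,-14],
    [0,0,0,0,0,-17.5],
    [0,0,0,0,0,-17.5]
  ]
}}

```text
t: 9.15
eef_pos: [0.4656, -0.2647, 0.3035]
tcp_rot: [-0.0, -0.008, 1.0, 0.0]
wrist_force: [0.4, -0.5, -1.2]
opening: 0.056
finger_force: 30.0
```

```bash
python3 -c "
from h import *
print(state()['eef_pos'],to([.603,.211,.3]))"
```

```text
[ 0.46562796 -0.26471926  0.30352313] [-14.52  47.34   0.36]
```

Request:
{"fn": "servo_tool", "kwargs": {
  "targets": [
    [0,4,0,0,0,0],
    [-1,8,0,0,0,0],
    [-2,12,0,0,0,0],
    [-4,16,0,0,0,0],
    [-6,20,0,0,0,0],
    [-8,24,0,0,0,0],
    [-10,28,0,0,0,0],
    [-12,32,0,0,0,0]
  ]
}}

```text
t: 9.95
eef_pos: [0.5813, 0.0588, 0.3036]
tcp_rot: [-0.0, -0.007, 1.0, 0.0]
wrist_force: [2.0, -0.3, -0.9]
opening: 0.0559
finger_force: 30.0
```

Request:
{"fn": "servo_tool", "kwargs": {
  "targets": [
    [-1,4,0,0,0,0],
    [-2,8,0,0,0,0],
    [-2.5,12,0,0,0,0],
    [-2.5,15.3,0,0,0,0],
    [-2.5,15.3,0,0,0,0],
    [-2.5,15.3,0,0,0,0]
  ]
}}

```text
t: 10.55
eef_pos: [0.6031, 0.2112, 0.3031]
tcp_rot: [-0.0, -0.008, 1.0, -0.0]
wrist_force: [-0.1, -0.5, -1.2]
opening: 0.0557
finger_force: 30.0
```

```bash
python3 -c "
from h import *
s=state();print(s['eef_pos'],s['opening'],to([.603,.211,.224]))"
```

```text
[0.60311168 0.21122546 0.30305327] 0.0556915972051335 [ 0.   -0.02  7.91]
```

Request:
{"fn": "servo_tool", "kwargs": {
  "targets": [
    [0,0,2,0,0,0],
    [0,0,4,0,0,0],
    [0,0,6,0,0,0],
    [0,0,7.9,0,0,0],
    [0,0,7.9,0,0,0],
    [0,0,7.9,0,0,0]
  ]
}}

```text
t: 11.15
eef_pos: [0.6037, 0.2091, 0.2253]
tcp_rot: [0.0, -0.007, 1.0, -0.0]
wrist_force: [0.3, -0.0, -0.4]
opening: 0.0556
finger_force: 30.0
```

Request:
{"fn": "servo_tool", "kwargs": {
  "targets": [
    [0,0,0,0,0,0],
    [0,0,0,0,0,0],
    [0,0,0,0,0,0],
    [0,0,0,0,0,0]
  ],
  "fingers": 66
}}

```text
t: 11.55
eef_pos: [0.6037, 0.2105, 0.2253]
tcp_rot: [0.0, -0.008, 1.0, 0.0]
wrist_force: [1.6, -0.8, 0.1]
opening: 0.0602
finger_force: 0.0
```

Request:
{"fn": "servo_tool", "kwargs": {
  "targets": [
    [0,0,-4,0,0,0],
    [0,0,-8,0,0,0],
    [2,-4,-9,0,0,0],
    [4,-8,-9,0,0,0],
    [6,-12,-9,0,0,0],
    [8,-16,-9,0,0,0],
    [10,-20,-9,0,0,0],
    [11,-24,-9,0,0,0]
  ]
}}

```text
t: 12.35
eef_pos: [0.4957, -0.0328, 0.3152]
tcp_rot: [0.0, -0.008, 1.0, 0.0]
wrist_force: [0.5, -0.2, -0.9]
opening: 0.0608
finger_force: 0.0
```

Request:
{"fn": "servo_tool", "kwargs": {
  "targets": [
    [1,-4,0,0,0,0],
    [2,-8,0,0,0,-3],
    [3,-12,0,0,0,-6],
    [3,-16,0,0,0,-9],
    [3,-20,0,0,0,-11.5],
    [3,-24,0,0,0,-11.5],
    [3,-28,0,0,0,-11.5],
    [3,-32,0,0,0,-11.5]
  ],
  "fingers": 100
}}

```text
t: 13.15
eef_pos: [0.4723, -0.3532, 0.315]
tcp_rot: [0.0, -0.108, 0.994, -0.0]
wrist_force: [0.5, 0.1, 0.2]
opening: 0.0916
finger_force: 0.0
```

Run:
```python
from h import *
s=state();print(s['t'],s['eef_pos'],s['tcp_rot'],to([.4645,-.376,.1]))
im,d,P=snap('top','top2.png')
cv2.imwrite('pics/c2.png',cv2.resize(im[110:275,150:450,::-1],None,fx=2.6,fy=2.6,interpolation=cv2.INTER_CUBIC))
m=np.zeros(d.shape,bool);m[155:200,188:292]=1
q=P[m&(P[...,2]>.19)&(P[...,2]<.23)&(P[...,0]>.575)&(P[...,0]<.645)]; print(len(q),np.median(q,0) if len(q) else 0)
```

```text
13.15 [ 0.4722773  -0.35324078  0.314998  ] [ 3.31873198e-04 -1.08239532e-01  9.94124787e-01 -3.64047692e-05] [ 1.26 -2.05 21.5 ]
382 [0.61106234 0.22042055 0.20669565]
```

View pics/c2.png

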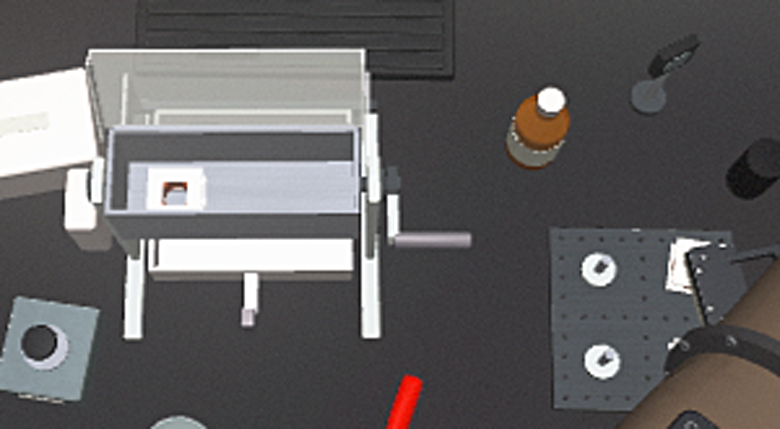

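The first coil lies flat in the box at its left end (crop position (175,188)), and the tray is still home. Next coil.

Request:
{"fn": "servo_tool", "kwargs": {
  "targets": [
    [0.5,-1,4,0,0,0],
    [1.3,-2.0,8,0,0,0],
    [1.3,-2.0,12,0,0,0],
    [1.3,-2.0,16,0,0,0],
    [1.3,-2.0,20,0,0,0],
    [1.3,-2.0,23,0,0,0],
    [1.3,-2.0,26,0,0,0],
    [1.3,-2.0,28.1,0,0,0]
  ]
}}

```text
t: 14.0
eef_pos: [0.4634, -0.3734, 0.0319]
tcp_rot: [-0.001, -0.108, 0.994, 0.001]
wrist_force: [0.6, -0.2, 1.0]
opening: 0.0917
finger_force: 0.0
```

Request:
{"fn": "servo_tool", "kwargs": {
  "targets": [
    [0,0,0,0,0,0],
    [0,0,0,0,0,0],
    [0,0,0,0,0,0],
    [0,0,0,0,0,0],
    [0,0,0,0,0,0],
    [0,0,0,0,0,0],
    [0,0,0,0,0,0],
    [0,0,0,0,0,0]
  ],
  "fingers": 0
}}

```text
t: 14.8
eef_pos: [0.4645, -0.3744, 0.0347]
tcp_rot: [0.001, -0.108, 0.994, -0.0]
wrist_force: [-0.1, 1.0, 6.3]
opening: 0.0555
finger_force: 30.0
```

Good grip. Lift, turn back and carry to the near end (−y side) of the box.

Request:
{"fn": "servo_tool", "kwargs": {
  "targets": [
    [0,0,-2,0,0,0],
    [0,0,-4,0,0,0],
    [0,0,-8,0,0,0],
    [0,0,-12,0,0,0],
    [0,0,-16,0,0,0],
    [0,0,-20,0,0,0],
    [0,0,-24,0,0,0],
    [0,0,-27,0,0,0]
  ]
}}

```text
t: 15.6
eef_pos: [0.4639, -0.3743, 0.3066]
tcp_rot: [0.001, -0.108, 0.994, -0.001]
wrist_force: [0.7, -0.4, -1.2]
opening: 0.056
finger_force: 30.0
```

Request:
{"fn": "servo_tool", "kwargs": {
  "targets": [
    [0,0,0,0,0,4],
    [0,0,0,0,0,8],
    [0,0,0,0,0,11.5],
    [0,0,0,0,0,11.5]
  ]
}}

```text
t: 16.0
eef_pos: [0.4637, -0.3738, 0.3037]
tcp_rot: [-0.0, -0.007, 1.0, 0.0]
wrist_force: [-0.7, 0.7, -1.1]
opening: 0.0558
finger_force: 30.0
```

Request:
{"fn": "servo_tool", "kwargs": {
  "targets": [
    [0,4,0,0,0,0],
    [-1,8,0,0,0,0],
    [-3,12,0,0,0,0],
    [-5,16,0,0,0,0],
    [-7,20,0,0,0,0],
    [-9,24,0,0,0,0],
    [-11,28,0,0,0,0],
    [-12,32,0,0,0,0]
  ]
}}

```text
t: 16.8
eef_pos: [0.5798, -0.0501, 0.3036]
tcp_rot: [0.0, -0.009, 1.0, -0.0]
wrist_force: [1.4, 0.6, -1.2]
opening: 0.0558
finger_force: 30.0
```

Request:
{"fn": "servo_tool", "kwargs": {
  "targets": [
    [-1,4,0,0,0,0],
    [-2,8,0,0,0,0],
    [-2,12,0,0,0,0],
    [-2,12,0,0,0,0],
    [-2,12,0,0,0,0]
  ]
}}

```text
t: 17.3
eef_pos: [0.5967, 0.0691, 0.3034]
tcp_rot: [-0.0, -0.01, 1.0, -0.0]
wrist_force: [-0.1, -0.8, -0.6]
opening: 0.0558
finger_force: 30.0
```

```bash
python3 -c "
from h import *
s=state();print(s['eef_pos'],s['opening'],s['tcp_rot'],to([.605,.075,.224]))"
```

```text
[0.59668895 0.06910323 0.30344595] 0.05583485581694034 [-3.21004786e-04 -9.81688759e-03  9.99951751e-01 -1.44511232e-04] [-0.85  0.58  7.94]
```

Request:
{"fn": "servo_tool", "kwargs": {
  "targets": [
    [-0.8,0.6,0,0,0,0],
    [-0.8,0.6,2,0,0,0],
    [-0.8,0.6,4,0,0,0],
    [-0.8,0.6,6,0,0,0],
    [-0.8,0.6,7.9,0,0,0],
    [-0.8,0.6,7.9,0,0,0],
    [-0.8,0.6,7.9,0,0,0]
  ]
}}

```text
t: 18.0
eef_pos: [0.6053, 0.0732, 0.2252]
tcp_rot: [0.0, -0.007, 1.0, -0.0]
wrist_force: [0.6, 0.3, -0.1]
opening: 0.0556
finger_force: 30.0
```

Request:
{"fn": "servo_tool", "kwargs": {
  "targets": [
    [0,0,0,0,0,0],
    [0,0,0,0,0,0],
    [0,0,0,0,0,0],
    [0,0,0,0,0,0]
  ],
  "fingers": 66
}}

```text
t: 18.4
eef_pos: [0.6051, 0.0743, 0.2252]
tcp_rot: [0.0, -0.008, 1.0, 0.0]
wrist_force: [-0.6, 0.7, 0.6]
opening: 0.0608
finger_force: 0.0
```

Request:
{"fn": "servo_tool", "kwargs": {
  "targets": [
    [0,0,-4,0,0,0],
    [0,0,-8,0,0,0],
    [2,-4,-9,0,0,0],
    [4,-8,-9,0,0,0],
    [6,-12,-9,0,0,0],
    [8,-16,-9,0,0,0],
    [9,-20,-9,0,0,0],
    [9,-24,-9,0,0,0]
  ]
}}

```text
t: 19.2
eef_pos: [0.5172, -0.1688, 0.3156]
tcp_rot: [0.001, -0.008, 1.0, 0.0]
wrist_force: [1.2, 0.3, 0.3]
opening: 0.0607
finger_force: 0.0
```

Request:
{"fn": "servo_tool", "kwargs": {
  "targets": [
    [0,-4,0,0,0,2],
    [0,-8,0,0,0,4],
    [0,-12,0,0,0,6],
    [0,-16,0,0,0,8],
    [-2,-19,0,0,0,10.2],
    [-4,-20,0,0,0,10.2],
    [-6,-21,0,0,0,10.2],
    [-6,-21,0,0,0,10.2]
  ],
  "fingers": 100
}}

```text
t: 20.0
eef_pos: [0.5838, -0.3766, 0.3135]
tcp_rot: [-0.0, 0.081, 0.997, -0.0]
wrist_force: [-0.3, 0.3, -0.5]
opening: 0.0916
finger_force: 0.0
```

Run:
```python
from h import *
s=state();print(s['t'],s['eef_pos'],s['tcp_rot'],to([.5743,-.376,.034]))
im,d,P=snap('top','top3.png')
m=np.zeros(d.shape,bool);m[155:200,188:292]=1
m&=(P[...,2]>.185)&(P[...,2]<.25)&(P[...,0]>.572)&(P[...,0]<.648)
n,l,st,c=cv2.connectedComponentsWithStats(m.astype(np.uint8))
for i in range(1,n):
  if st[i,4]>30: print(st[i,4],P[l==i].min(0),P[l==i].max(0),np.median(P[l==i],0))
cc=P[170:240,395:450]; q=cc[(cc[...,2]>.05)&(cc[...,2]<.06)]; print(len(q),q.min(0),q.max(0))
```

```text
20.0 [ 0.58376941 -0.37656072  0.31350286] [-3.48858412e-04  8.05626219e-02  9.96749483e-01 -9.72151596e-05] [ 0.92 -0.09 27.95]
190 [0.5720123  0.22827458 0.1850046 ] [0.64798618 0.26583738 0.24994812] [0.63164352 0.26394967 0.22353817]
59 [0.58098027 0.27707068 0.18830718] [0.62929503 0.28776926 0.24035247] [0.60369815 0.27927031 0.23224504]
41 [0.58774551 0.00884128 0.19231851] [0.63542158 0.01760026 0.23811872] [0.6078073  0.00990583 0.22607075]
280 [0.5840888  0.18126093 0.1861943 ] [0.63069243 0.23792463 0.2149392 ] [0.61221628 0.21033186 0.20659063]
277 [0.589436   0.04670217 0.18731042] [0.63435061 0.10182523 0.21325369] [0.61739814 0.0745739  0.20659084]Traceback (most recent call last):
  File "<stdin>", line 9, in <module>
    return umr_minimum(a, axis, None, out, keepdims, initial, where)
ValueError: zero-size array to reduction operation minimum which has no identity
```

Request:
{"fn": "servo_tool", "kwargs": {
  "targets": [
    [0.5,0,4,0,0,0],
    [0.9,-0.1,8,0,0,0],
    [0.9,-0.1,12,0,0,0],
    [0.9,-0.1,16,0,0,0],
    [0.9,-0.1,20,0,0,0],
    [0.9,-0.1,23,0,0,0],
    [0.9,-0.1,26,0,0,0],
    [0.9,-0.1,27.8,0,0,0]
  ]
}}

```text
t: 20.85
eef_pos: [0.5714, -0.3744, 0.0349]
tcp_rot: [-0.001, 0.081, 0.997, 0.001]
wrist_force: [-0.5, 0.8, 0.7]
opening: 0.0921
finger_force: 0.0
```

Request:
{"fn": "servo_tool", "kwargs": {
  "targets": [
    [0,0,0,0,0,0],
    [0,0,0,0,0,0],
    [0,0,0,0,0,0],
    [0,0,0,0,0,0],
    [0,0,0,0,0,0],
    [0,0,0,0,0,0],
    [0,0,0,0,0,0],
    [0,0,0,0,0,0]
  ],
  "fingers": 0
}}

```text
t: 21.65
eef_pos: [0.5734, -0.376, 0.0378]
tcp_rot: [0.001, 0.081, 0.997, -0.0]
wrist_force: [-0.7, 1.8, 6.4]
opening: 0.0555
finger_force: 30.0
```

Request:
{"fn": "servo_tool", "kwargs": {
  "targets": [
    [0,0,-2,0,0,0],
    [0,0,-4,0,0,0],
    [0,0,-8,0,0,0],
    [0,0,-12,0,0,0],
    [0,0,-16,0,0,0],
    [0,0,-20,0,0,0],
    [0,0,-24,0,0,0],
    [0,0,-27,0,0,0]
  ]
}}

```text
t: 22.45
eef_pos: [0.5729, -0.3761, 0.3097]
tcp_rot: [0.001, 0.081, 0.997, -0.001]
wrist_force: [0.5, -0.5, -1.0]
opening: 0.0554
finger_force: 30.0
```

Request:
{"fn": "servo_tool", "kwargs": {
  "targets": [
    [0,0,0,0,0,-4],
    [0,0,0,0,0,-8],
    [0,0,0,0,0,-10.2],
    [0,0,0,0,0,-10.2]
  ]
}}

```text
t: 22.85
eef_pos: [0.5727, -0.3757, 0.3067]
tcp_rot: [-0.0, -0.008, 1.0, 0.0]
wrist_force: [0.5, 0.3, -1.0]
opening: 0.0556
finger_force: 30.0
```

Request:
{"fn": "servo_tool", "kwargs": {
  "targets": [
    [0,4,0,0,0,0],
    [0,8,0,0,0,0],
    [0,12,0,0,0,0],
    [0,17,0,0,0,0],
    [0,22,0,0,0,0],
    [-1,27,0,0,0,0],
    [-2,32,0,0,0,0],
    [-3,37,0,0,0,0]
  ]
}}

```text
t: 23.65
eef_pos: [0.5964, -0.0062, 0.307]
tcp_rot: [0.0, -0.007, 1.0, 0.0]
wrist_force: [0.8, -0.5, -0.0]
opening: 0.0558
finger_force: 30.0
```

Request:
{"fn": "servo_tool", "kwargs": {
  "targets": [
    [0,4,0,0,0,0],
    [0,8,0,0,0,0],
    [0,12,0,0,0,0],
    [0,14.8,0,0,0,0],
    [0,14.8,0,0,0,0],
    [0,14.8,0,0,0,0]
  ]
}}

```text
t: 24.25
eef_pos: [0.594, 0.1402, 0.3065]
tcp_rot: [-0.0, -0.008, 1.0, -0.0]
wrist_force: [-0.5, -0.5, -1.2]
opening: 0.0558
finger_force: 30.0
```

```bash
python3 -c "
from h import *
s=state();print(s['eef_pos'],s['opening'],s['tcp_rot'],to([.606,.1425,.213]))"
```

```text
[0.5940035  0.14020032 0.30650763] 0.05575006170247184 [-2.04443928e-04 -8.03677413e-03  9.99967658e-01 -2.28801443e-04] [-1.21  0.21  9.35]
```

Request:
{"fn": "servo_tool", "kwargs": {
  "targets": [
    [-1.2,0.2,0,0,0,0],
    [-1.2,0.2,3,0,0,0],
    [-1.2,0.2,6,0,0,0],
    [-1.2,0.2,8,0,0,0],
    [-1.2,0.2,9.2,0,0,0],
    [-1.2,0.2,9.2,0,0,0],
    [-1.2,0.2,9.2,0,0,0]
  ]
}}

```text
t: 24.95
eef_pos: [0.6068, 0.1412, 0.2157]
tcp_rot: [0.001, -0.007, 1.0, 0.0]
wrist_force: [0.1, 1.3, -0.7]
opening: 0.0556
finger_force: 30.0
```

Request:
{"fn": "servo_tool", "kwargs": {
  "targets": [
    [0,0,0,0,0,0],
    [0,0,0,0,0,0],
    [0,0,0,0,0,0],
    [0,0,0,0,0,0]
  ],
  "fingers": 68
}}

```text
t: 25.35
eef_pos: [0.6064, 0.142, 0.2152]
tcp_rot: [0.0, -0.008, 1.0, 0.0]
wrist_force: [0.0, 0.1, 0.6]
opening: 0.0625
finger_force: 0.0
```

Request:
{"fn": "servo_tool", "kwargs": {
  "targets": [
    [0,0,-4,0,0,0],
    [0,0,-8,0,0,0],
    [0,0,-12,0,0,0],
    [4,-4,-16,0,0,0],
    [8,-8,-18,0,0,0],
    [12,-12,-18,0,0,0],
    [16,-16,-18,0,0,0],
    [20,-20,-18,0,0,0]
  ]
}}

```text
t: 26.15
eef_pos: [0.4405, -0.0291, 0.3942]
tcp_rot: [0.001, -0.008, 1.0, 0.0]
wrist_force: [-0.0, -1.1, 1.0]
opening: 0.0626
finger_force: 0.0
```

Run:
```python
from h import *
s=state();print(s['t'],s['eef_pos'],s['tcp_rot'])
im,d,P=snap('top','top4.png')
cv2.imwrite('pics/c4.png',cv2.resize(im[110:275,150:450,::-1],None,fx=2.6,fy=2.6,interpolation=cv2.INTER_CUBIC))
m=np.zeros(d.shape,bool);m[155:200,188:292]=1
m&=(P[...,2]>.195)&(P[...,2]<.25)&(P[...,0]>.572)&(P[...,0]<.648)&(P[...,1]>.026)&(P[...,1]<.255)
n,l,st,c=cv2.connectedComponentsWithStats(m.astype(np.uint8))
for i in range(1,n):
  if st[i,4]>30: print(st[i,4],P[l==i].min(0),P[l==i].max(0),np.median(P[l==i],0))
q=P[120:170,180:305].reshape(-1,3);q=q[(q[:,2]>.27)&(q[:,2]<.42)&(q[:,0]>.6)]
k=q[q[:,2]>.335];print('lid top',np.median(k,0),k.min(0),k.max(0))
```

```text
26.15 [ 0.44047308 -0.02910317  0.39420108] [ 6.06742507e-04 -7.84352506e-03  9.99969027e-01  2.35891809e-04]
40 [0.64539459 0.22854206 0.20019236] [0.6479614  0.25390946 0.2478912 ] [0.64719527 0.2419208  0.22619869]
286 [0.58869703 0.11389848 0.19673963] [0.6377377  0.16952905 0.21347329] [0.61736562 0.1422401  0.2066784 ]
270 [0.58499095 0.18152209 0.19508598] [0.62983792 0.23762987 0.21290423] [0.61195766 0.21002307 0.20675037]
264 [0.58985573 0.04669502 0.19513807] [0.63651441 0.10161231 0.21336104] [0.61676629 0.07449963 0.2067587 ]
lid top [0.69959079 0.15719511 0.33856258] [0.66993694 0.0170649  0.33501813] [0.70744964 0.27583404 0.35181352]
```

View pics/c4.png

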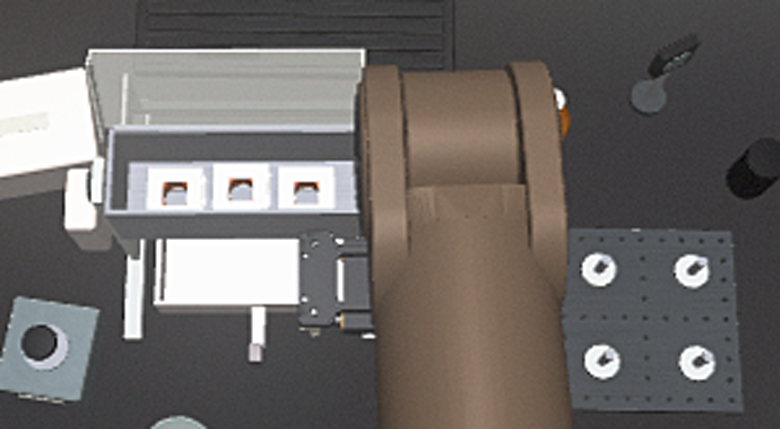

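All three coils lie flat in the box at crop (175,190), (240,187) and (305,190). The tray, however, has been knocked about 3 cm out: its handle is now at crop (255,350). I'll put it back later. First I shut the lid from behind.

Request:
{"fn": "servo_tool", "kwargs": {
  "targets": [
    [0,2,-2,0,0,0],
    [-3.5,5,-2.5,0,0,0],
    [-7,8,-2.5,0,0,0],
    [-11,11,-2.5,0,0,0],
    [-15,14,-2.5,0,0,0],
    [-19,16,-2.5,0,0,0],
    [-23,17.2,-2.5,0,0,0],
    [-27.5,17.2,-2.5,0,0,0]
  ],
  "fingers": 0
}}

```text
t: 27.0
eef_pos: [0.715, 0.1524, 0.4185]
tcp_rot: [-0.0, -0.01, 1.0, 0.001]
wrist_force: [1.2, 0.4, 1.7]
opening: 0.0032
finger_force: 0.0
```

Request:
{"fn": "servo_tool", "kwargs": {
  "targets": [
    [-3.5,0,0,0,0,0],
    [-3.5,0,3,0,0,0],
    [-3.5,0,7,0,0,0],
    [-3.5,0,11.5,0,0,0],
    [-3.5,0,11.5,0,0,0]
  ]
}}

```text
t: 27.5
eef_pos: [0.7456, 0.1492, 0.296]
tcp_rot: [-0.006, -0.008, 1.0, -0.001]
wrist_force: [-0.8, 0.8, -0.9]
opening: 0.0007
finger_force: 0.0
```

Request:
{"fn": "servo_tool", "kwargs": {
  "targets": [
    [1.5,0,0,0,0,0],
    [3,0,0,0,0,0],
    [4.5,0,0,0,0,0],
    [6,0,-0.3,0,0,0],
    [7.5,0,-0.6,0,0,0],
    [9,0,-1,0,0,0],
    [10.5,0,-1,0,0,0],
    [11,0,-1,0,0,0]
  ]
}}

```text
t: 28.3
eef_pos: [0.6393, 0.1477, 0.3172]
tcp_rot: [0.002, -0.008, 1.0, 0.001]
wrist_force: [0.3, -0.4, 0.7]
opening: 0.0003
finger_force: 0.0
```

Request:
{"fn": "servo_tool", "kwargs": {
  "targets": [
    [-3,0,-1,0,0,0],
    [-3,0,-5,0,0,0],
    [-3,0,-10,0,0,0],
    [0,-4,-12,0,0,0],
    [3,-8,-12,0,0,0],
    [6,-12,-12,0,0,0],
    [9,-16,-12,0,0,0],
    [12,-20,-12,0,0,0]
  ]
}}

```text
t: 29.1
eef_pos: [0.5236, -0.0534, 0.4357]
tcp_rot: [0.001, -0.008, 1.0, 0.0]
wrist_force: [1.0, -0.3, 0.5]
opening: 0.0003
finger_force: 0.0
```

Run:
```python
from h import *
s=state();print(s['t'],s['eef_pos'],s['tcp_rot'])
im,d,P=snap('top','top5.png')
cv2.imwrite('pics/c5.png',cv2.resize(im[110:275,150:450,::-1],None,fx=2.6,fy=2.6,interpolation=cv2.INTER_CUBIC))
print(np.round(P[165:200:4,200:270:20,2],3))
h=np.zeros(d.shape,bool);h[215:260,200:300]=1
h&=(P[...,2]>.055)&(P[...,2]<.075)&(P[...,0]<.53); print('handle',np.median(P[h],0),P[h].min(0),P[h].max(0),h.sum())
```

```text
29.1 [ 0.52361971 -0.05340495  0.43566859] [ 1.30960549e-03 -7.50423069e-03  9.99970972e-01  1.60443667e-04]
[[0.268 0.267 0.269 0.269]
 [0.264 0.268 0.266 0.266]
 [0.264 0.267 0.269 0.263]
 [0.267 0.262 0.267 0.268]
 [0.27  0.266 0.265 0.266]
 [0.266 0.267 0.267 0.269]
 [0.269 0.264 0.275 0.269]
 [0.252 0.252 0.255 0.254]
 [0.222 0.218 0.216 0.22 ]]
handle [0.46175258 0.13123957 0.06877569] [0.45120423 0.12489205 0.05774799] [0.47413992 0.14026433 0.07387958] 46
```

View pics/c5.png

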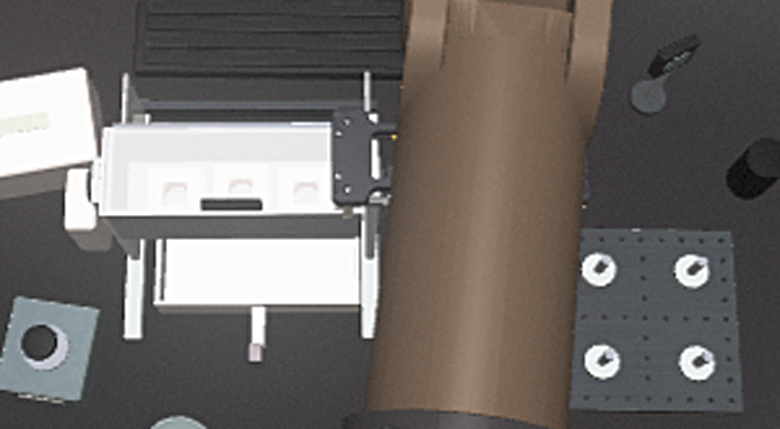

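The lid is flat at z≈0.267, shut over the coils, with its black strip at crop (232,205). Now the small starter's plunger.

Request:
{"fn": "servo_tool", "kwargs": {
  "targets": [
    [2,4,0,0,0,0],
    [4,8,0,0,0,0],
    [6,13,0,0,0,0],
    [8,18,0,0,0,0],
    [9,23,0,0,0,0],
    [9,28,2,0,0,0],
    [8,33,4,0,0,0],
    [7,37,7,0,0,0]
  ]
}}

```text
t: 29.95
eef_pos: [0.4464, 0.307, 0.3751]
tcp_rot: [0.002, -0.008, 1.0, 0.002]
wrist_force: [0.6, -0.7, 0.1]
opening: 0.0006
finger_force: 0.0
```

Request:
{"fn": "servo_tool", "kwargs": {
  "targets": [
    [-0.5,3,3,0,0,0],
    [-0.5,5,7,0,0,0],
    [-0.5,5,12,0,0,0],
    [-0.5,5,17,0,0,0],
    [-0.5,5,22,0,0,0],
    [-0.5,5,24,0,0,0],
    [-0.5,5,24,0,0,0],
    [-0.5,5,24,0,0,0]
  ]
}}

```text
t: 30.75
eef_pos: [0.4512, 0.3545, 0.1342]
tcp_rot: [0.001, -0.008, 1.0, 0.001]
wrist_force: [0.7, 0.0, -0.1]
opening: 0.0001
finger_force: 0.0
```

```bash
python3 -c "
from h import *
s=state();print(s['eef_pos'],s['wrist_force'],s['tcp_rot'],to([.4673,.3693,.064]))"
```

```text
[0.45124465 0.35448734 0.13424528] [ 0.69798826  0.04536368 -0.05068701] [ 6.73978711e-04 -7.55683879e-03  9.99971049e-01  5.83496869e-04] [-1.62  1.45  7.03]
```

Request:
{"fn": "servo_tool", "kwargs": {
  "targets": [
    [-1.6,1.5,2,0,0,0],
    [-1.6,1.5,4,0,0,0],
    [-1.6,1.5,5,0,0,0],
    [-1.6,1.5,6,0,0,0],
    [-1.6,1.5,7,0,0,0],
    [-1.6,1.5,7.1,0,0,0],
    [-1.6,1.5,7.1,0,0,0],
    [-1.6,1.5,7.1,0,0,0]
  ]
}}

```text
t: 31.55
eef_pos: [0.4671, 0.3702, 0.0646]
tcp_rot: [0.002, -0.008, 1.0, 0.002]
wrist_force: [-0.7, 0.8, 11.0]
opening: 0.0005
finger_force: 5.3
```

Request:
{"fn": "servo_tool", "kwargs": {
  "targets": [
    [0,0,0.2,0,0,0],
    [0,0,0.3,0,0,0],
    [0,0,0.3,0,0,0],
    [0,0,0.3,0,0,0]
  ]
}}

```text
t: 31.95
eef_pos: [0.4672, 0.3703, 0.064]
tcp_rot: [0.002, -0.008, 1.0, 0.002]
wrist_force: [-8.4, -5.5, 36.3]
opening: 0.0006
finger_force: 18.3
```

Request:
{"fn": "servo_tool", "kwargs": {
  "targets": [
    [0,0,-2,0,0,0],
    [0,0,-5,0,0,0],
    [0,0,-9,0,0,0],
    [2,-4,-10,0,0,0],
    [3,-9,-10,0,0,0],
    [3,-13,-10,0,0,0],
    [3,-17,-10,0,0,0],
    [2,-21,-10,0,0,0]
  ],
  "fingers": 45
}}

```text
t: 32.75
eef_pos: [0.4483, 0.1572, 0.1603]
tcp_rot: [0.001, -0.008, 1.0, 0.001]
wrist_force: [0.6, 0.3, 0.5]
opening: 0.0411
finger_force: 0.0
```

Run:
```python
from h import *
s=state();print(s['eef_pos'],s['wrist_force'],to([.461,.132,.1]),to([.461,.132,.04]))
im,d,P=snap('side'); cv2.imwrite('pics/s6.png',im[:,:,::-1])
p=P[265:330,310:390].reshape(-1,3); q=p[(p[:,2]>.07)&(p[:,2]<.1)&(np.hypot(p[:,0]-.467,p[:,1]-.369)<.03)]; print('plunger',np.median(q,0),q[:,2].max())
```

```text
[0.44834817 0.15722447 0.16027559] [0.5775985  0.25614759 0.51874822] [-1.22 -2.55  6.02] [-1.21 -2.56 12.02]
plunger [0.46875181 0.37352508 0.08588196] 0.09171318791723863
```

Plunger bottomed (36 N on the stop) and is up again (z 0.086). Push the knocked tray home again.

Request:
{"fn": "servo_tool", "kwargs": {
  "targets": [
    [-1,-2,2,0,0,0],
    [-1.2,-2.5,4,0,0,0],
    [-1.2,-2.5,7,0,0,0],
    [-1.2,-2.5,10,0,0,0],
    [-1.2,-2.5,12,0,0,0],
    [-1.2,-2.5,12,0,0,0]
  ]
}}

```text
t: 33.4
eef_pos: [0.4605, 0.1334, 0.0377]
tcp_rot: [-0.001, -0.008, 1.0, -0.0]
wrist_force: [0.5, 0.8, 0.5]
opening: 0.0409
finger_force: 0.0
```

Request:
{"fn": "servo_tool", "kwargs": {
  "targets": [
    [0,0,0,0,0,0],
    [0,0,0,0,0,0],
    [0,0,0,0,0,0],
    [0,0,0,0,0,0],
    [0,0,0,0,0,0],
    [0,0,0,0,0,0],
    [0,0,0,0,0,0]
  ],
  "fingers": 0
}}

```text
t: 34.1
eef_pos: [0.462, 0.1339, 0.0398]
tcp_rot: [0.001, -0.008, 1.0, 0.0]
wrist_force: [-0.9, -0.8, 9.3]
opening: 0.0158
finger_force: 30.0
```

```bash
python3 -c "
from h import *
s=state();print(s['eef_pos'],s['opening'],to([.506,.142,.04]))"
```

```text
[0.46201416 0.13390285 0.03979835] 0.015783876512063102 [-4.41  0.74 -0.01]
```

Request:
{"fn": "servo_tool", "kwargs": {
  "targets": [
    [-1,0.2,0,0,0,0],
    [-2,0.4,0,0,0,0],
    [-3,0.6,0,0,0,0],
    [-4,0.7,0,0,0,0],
    [-4.4,0.7,0,0,0,0],
    [-4.4,0.7,0,0,0,0]
  ]
}}

```text
t: 34.7
eef_pos: [0.505, 0.1414, 0.0388]
tcp_rot: [-0.0, -0.008, 1.0, -0.0]
wrist_force: [-1.2, -0.2, -0.2]
opening: 0.0159
finger_force: 30.0
```

Request:
{"fn": "servo_tool", "kwargs": {
  "targets": [
    [0,0,0,0,0,0],
    [0,0,0,0,0,0],
    [0,0,0,0,0,0]
  ],
  "fingers": 40
}}

```text
t: 35.0
eef_pos: [0.5056, 0.1415, 0.039]
tcp_rot: [0.001, -0.008, 1.0, 0.0]
wrist_force: [-0.1, 0.2, -0.1]
opening: 0.0344
finger_force: 0.0
```

Request:
{"fn": "servo_tool", "kwargs": {
  "targets": [
    [0,0,-4,0,0,0],
    [0,0,-8,0,0,0],
    [3,0,-12,0,0,0],
    [6,-4,-16,0,0,0],
    [8,-8,-20,0,0,0],
    [8,-12,-24,0,0,0],
    [6,-16,-28,0,0,0],
    [4,-20,-30,0,0,0]
  ],
  "fingers": 60
}}

```text
t: 35.8
eef_pos: [0.4565, -0.0333, 0.3226]
tcp_rot: [0.002, -0.009, 1.0, 0.001]
wrist_force: [0.7, 0.7, -1.5]
opening: 0.0554
finger_force: 0.0
```

Run:
```python
from h import *
s=state();print(s['t'],s['eef_pos'],s['qpos'],to([.547,-.068,.32]))
im,d,P=snap('top','top7.png')
h=np.zeros(d.shape,bool);h[215:260,200:300]=1
h&=(P[...,2]>.055)&(P[...,2]<.075)&(P[...,0]<.53); print('handle',np.median(P[h],0),h.sum())
c=P[185:220,301:340].reshape(-1,3); c=c[(c[:,2]>.22)&(c[:,2]<.26)&(c[:,1]<-.025)]; print('crank',len(c),np.median(c,0) if len(c) else 0)
```

```text
35.8 [ 0.45650346 -0.03325489  0.32256257] [-0.45637935  0.0674177   0.44961803  1.83368234 -0.03285582  1.24430359
  1.59068308] [-8.99 -3.63  0.28]
handle [0.50319087 0.14069789 0.06705773] 47
crank 0 0
```

Request:
{"fn": "servo_tool", "kwargs": {
  "targets": [
    [-1,-0.5,0,0,0,8],
    [-2,-1,0,0,0,16],
    [-3,-1.5,0,0,0,24],
    [-4,-2,0,0,0,32],
    [-5,-2.5,0,0,0,40],
    [-6,-3,0,0,0,48],
    [-7,-3.6,0,0,0,56],
    [-8,-3.6,0,0,0,64]
  ]
}}

```text
t: 36.65
eef_pos: [0.5376, -0.0679, 0.3198]
tcp_rot: [0.0, 0.526, 0.85, -0.0]
wrist_force: [-0.7, 0.4, -0.2]
opening: 0.0549
finger_force: 0.0
```

Request:
{"fn": "servo_tool", "kwargs": {
  "targets": [
    [0,0,0,0,0,8],
    [0,0,0,0,0,16],
    [0,0,0,0,0,24],
    [0,0,0,0,0,26],
    [0,0,0,0,0,26]
  ]
}}

```text
t: 37.15
eef_pos: [0.5373, -0.0668, 0.3197]
tcp_rot: [0.0, 0.702, 0.713, -0.0]
wrist_force: [0.4, -0.5, -0.5]
opening: 0.0549
finger_force: 0.0
```

```bash
python3 -c "
from h import *
s=state();print(s['t'],s['eef_pos'],s['tcp_rot'],s['qpos'],to([.547,-.068,.214]))"
```

```text
37.15 [ 0.53729472 -0.06681087  0.31965598] [ 2.18950941e-05  7.01640853e-01  7.12530780e-01 -3.08832105e-05] [-0.51972493  0.25599781  0.70433885  1.67269283 -0.1721143   1.27618769
  0.23414519] [-0.13  0.97 10.57]
```

Request:
{"fn": "servo_tool", "kwargs": {
  "targets": [
    [-0.1,1,1,0,0,0],
    [-0.1,1,3,0,0,0],
    [-0.1,1,5,0,0,0],
    [-0.1,1,7,0,0,0],
    [-0.1,1,9,0,0,0],
    [-0.1,1,10.5,0,0,0],
    [-0.1,1,10.5,0,0,0]
  ]
}}

```text
t: 37.85
eef_pos: [0.5463, -0.0677, 0.2123]
tcp_rot: [-0.001, 0.701, 0.713, -0.001]
wrist_force: [-0.3, 0.2, 0.6]
opening: 0.0549
finger_force: 0.0
```

Request:
{"fn": "servo_tool", "kwargs": {
  "targets": [
    [0,0,0,0,0,0],
    [0,0,0,0,0,0],
    [0,0,0,0,0,0],
    [0,0,0,0,0,0],
    [0,0,0,0,0,0],
    [0,0,0,0,0,0],
    [0,0,0,0,0,0],
    [0,0,0,0,0,0]
  ],
  "fingers": 0,
  "newtons": 20
}}

```text
t: 38.65
eef_pos: [0.5466, -0.0679, 0.215]
tcp_rot: [-0.001, 0.702, 0.713, -0.0]
wrist_force: [-6.6, 0.8, 6.3]
opening: 0.0176
finger_force: 20.0
```

Run:
```python
from h import *
s=state();p=s['eef_pos'];print(p,s['opening'],s['finger_force'])
f0=np.radians(-75)
for a in range(0,151,10):
    f=f0+np.radians(a); print(a,np.round([100*.068*(np.sin(f)-np.sin(f0)),-100*.068*(np.cos(f)-np.cos(f0))],2))
```

```text
[ 0.54662344 -0.06788708  0.21504834] 0.017552291928437994 20.00115305185318
0 [ 0. -0.]
10 [ 0.41 -1.11]
20 [ 1.   -2.14]
30 [ 1.76 -3.05]
40 [ 2.67 -3.81]
50 [ 3.69 -4.4 ]
60 [ 4.81 -4.81]
70 [ 5.98 -5.01]
80 [ 7.16 -5.01]
90 [ 8.33 -4.81]
100 [ 9.44 -4.4 ]
110 [10.47 -3.81]
120 [11.38 -3.05]
130 [12.14 -2.14]
140 [12.73 -1.11]
150 [13.14 -0.  ]
```

Crank gripped (17.6 mm). Swing over the top following the arc.

Request:
{"fn": "servo_tool", "kwargs": {
  "targets": [
    [0,0.4,-1.1,0,0,0],
    [0,1.0,-2.1,0,0,0],
    [0,1.8,-3.0,0,0,0],
    [0,2.7,-3.8,0,0,0],
    [0,3.7,-4.4,0,0,0],
    [0,4.8,-4.8,0,0,0],
    [0,6.0,-5.0,0,0,0],
    [0,6.0,-5.0,0,0,0]
  ]
}}

```text
t: 39.45
eef_pos: [0.6082, -0.0681, 0.2672]
tcp_rot: [0.001, 0.702, 0.712, 0.0]
wrist_force: [-6.1, -1.7, 11.5]
opening: 0.0174
finger_force: 20.0
```

Request:
{"fn": "servo_tool", "kwargs": {
  "targets": [
    [0,1.2,0,0,0,0],
    [0,2.3,0.2,0,0,0],
    [0,3.4,0.6,0,0,0],
    [0,4.5,1.2,0,0,0],
    [0,5.4,1.9,0,0,0],
    [0,6.1,2.9,0,0,0],
    [0,6.7,3.9,0,0,0],
    [0,6.9,4.4,0,0,0]
  ]
}}

```text
t: 40.25
eef_pos: [0.6764, -0.0672, 0.2215]
tcp_rot: [0.0, 0.702, 0.712, -0.001]
wrist_force: [-6.7, -2.4, 7.1]
opening: 0.0171
finger_force: 20.0
```

Request:
{"fn": "servo_tool", "kwargs": {
  "targets": [
    [0,0,0,0,0,0],
    [0,0,0,0,0,0],
    [0,0,0,0,0,0],
    [0,0,0,0,0,0],
    [0,0,0,0,0,0]
  ]
}}

```text
t: 40.75
eef_pos: [0.6764, -0.0671, 0.2214]
tcp_rot: [0.001, 0.702, 0.712, -0.0]
wrist_force: [-1.9, -4.7, -2.4]
opening: 0.0169
finger_force: 20.0
```

Run:
```python
from h import *
s=state();print(s['t'],s['eef_pos'],s['wrist_force'])
im,d,P=snap('side'); cv2.imwrite('pics/s8.png',cv2.resize(im[150:350,180:400,::-1],None,fx=2.8,fy=2.8,interpolation=cv2.INTER_CUBIC))
im,d,P=snap('top','top8.png')
```

```text
40.75 [ 0.67641225 -0.06714132  0.22141248] [-1.87659784 -4.6940405  -2.38005871]
```

View pics/s8.png

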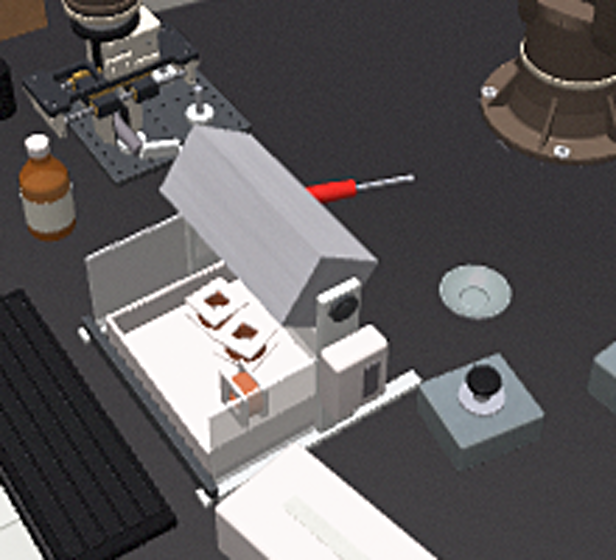

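The box is upside down and all three coils are in the tray, at crop (215,305), (245,335) and (240,385), the last on edge. The bottle is standing. Turn the box back.

Request:
{"fn": "servo_tool", "kwargs": {
  "targets": [
    [0,-0.2,-0.5,0,0,0],
    [0,-0.8,-1.5,0,0,0],
    [0,-1.5,-2.5,0,0,0],
    [0,-2.4,-3.2,0,0,0],
    [0,-3.5,-3.8,0,0,0],
    [0,-4.6,-4.2,0,0,0],
    [0,-5.7,-4.4,0,0,0],
    [0,-6.9,-4.4,0,0,0]
  ]
}}

```text
t: 41.65
eef_pos: [0.6147, -0.0679, 0.2712]
tcp_rot: [0.008, 0.701, 0.713, 0.006]
wrist_force: [10.9, -2.5, 13.3]
opening: 0.0171
finger_force: 20.0
```

Request:
{"fn": "servo_tool", "kwargs": {
  "targets": [
    [0,-1.2,0.2,0,0,0],
    [0,-2.3,0.6,0,0,0],
    [0,-3.3,1.2,0,0,0],
    [0,-4.2,2,0,0,0],
    [0,-5,2.9,0,0,0],
    [0,-5.6,3.9,0,0,0],
    [0,-6,5,0,0,0],
    [0,-6,5.1,0,0,0]
  ]
}}

```text
t: 42.45
eef_pos: [0.5485, -0.069, 0.2152]
tcp_rot: [0.002, 0.702, 0.712, 0.001]
wrist_force: [-3.3, -3.4, 9.1]
opening: 0.0175
finger_force: 20.0
```

Request:
{"fn": "servo_tool", "kwargs": {
  "targets": [
    [0,0,0.1,0,0,0],
    [0,0,0.1,0,0,0],
    [0,0,0.1,0,0,0],
    [0,0,0.1,0,0,0],
    [0,0,0.1,0,0,0]
  ],
  "fingers": 40
}}

```text
t: 42.95
eef_pos: [0.5475, -0.0676, 0.213]
tcp_rot: [-0.0, 0.701, 0.713, 0.0]
wrist_force: [-0.5, -0.7, 0.4]
opening: 0.0366
finger_force: 0.0
```

Request:
{"fn": "servo_tool", "kwargs": {
  "targets": [
    [0,0,-2,0,0,0],
    [0,0,-5,0,0,0],
    [0,0,-9,0,0,0],
    [-3,-4,-12,0,0,0],
    [-6,-8,-12,0,0,0],
    [-10,-12,-12,0,0,0],
    [-14,-15,-12,0,0,0],
    [-18,-17,-12,0,0,0]
  ]
}}

```text
t: 43.75
eef_pos: [0.3822, -0.2442, 0.3332]
tcp_rot: [-0.0, 0.701, 0.713, 0.001]
wrist_force: [0.4, 0.3, 0.4]
opening: 0.0364
finger_force: 0.0
```

Run:
```python
from h import *
s=state();print(s['t'],s['eef_pos'],s['wrist_force'])
im,d,P=snap('side'); cv2.imwrite('pics/s9.png',cv2.resize(im[150:350,180:400,::-1],None,fx=2.8,fy=2.8,interpolation=cv2.INTER_CUBIC))
im,d,P=snap('top','top9.png')
cv2.imwrite('pics/c9.png',cv2.resize(im[110:275,150:450,::-1],None,fx=2.6,fy=2.6,interpolation=cv2.INTER_CUBIC))
h=np.zeros(d.shape,bool);h[215:260,200:300]=1
h&=(P[...,2]>.055)&(P[...,2]<.075)&(P[...,0]<.53); print('handle',np.median(P[h],0),h.sum())
c=P[185:220,303:340].reshape(-1,3); c=c[(c[:,2]>.2)&(c[:,2]<.3)&(c[:,1]<-.03)]; print('crank',len(c),np.median(c,0) if len(c) else 0)
```

```text
43.75 [ 0.38221805 -0.24418885  0.33317412] [0.42596802 0.34287908 0.36705272]
handle [0.50377516 0.14065243 0.0676457 ] 47
crank 167 [ 0.54692929 -0.0605456   0.24682478]
```

View pics/s9.png

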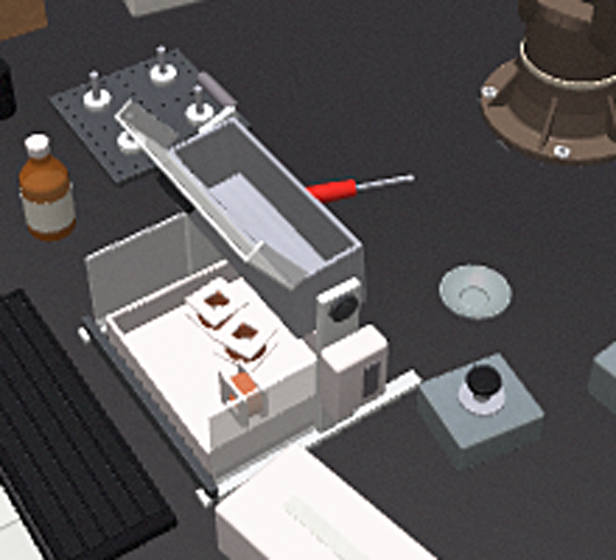

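View pics/c9.png

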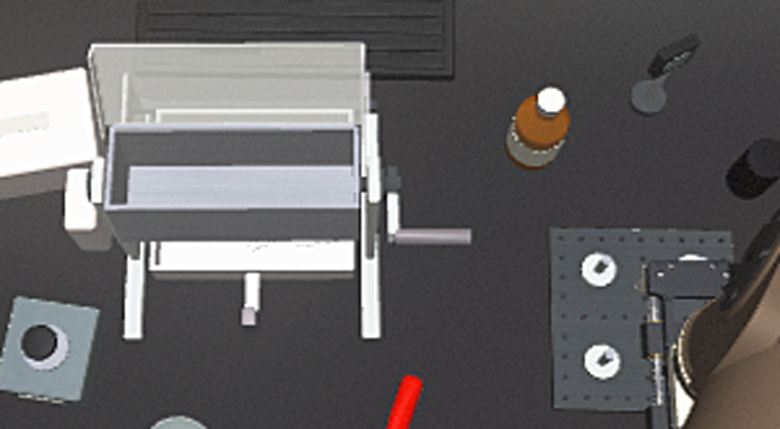

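The coils lie in the tray and the box is nearly upright. I'll check the residual tilt and the leaning coil numerically.

Run:
```python
from h import *
def crank(P):
    c=P[185:220,303:340].reshape(-1,3); c=c[(c[:,2]>.2)&(c[:,2]<.3)&(c[:,1]<-.03)&(c[:,1]>-.09)]; return np.median(c,0),len(c)
def rimz(P):
    p=P[150:205,192:286].reshape(-1,3); o=[]
    for a,b in((.560,.570),(.648,.656)):
        q=p[(p[:,0]>a)&(p[:,0]<b)&(p[:,2]>.245)&(p[:,2]<.285)]; o.append((np.median(q[:,2]),len(q)))
    return o
P0=np.load('/tmp/top.npz')['P']; im,d,P=snap('top'); print(crank(P0),crank(P)); print(rimz(P0),rimz(P))
im,d,P=snap('side'); hs=cv2.cvtColor(im,cv2.COLOR_RGB2HSV)
m=np.zeros(d.shape,bool);m[230:310,240:290]=1
m&=(hs[...,1]>90)&((hs[...,0]<18)|(hs[...,0]>170))
n,l,st,c=cv2.connectedComponentsWithStats(m.astype(np.uint8))
for i in range(1,n):
  if st[i,4]>8: print(st[i,4],c[i],np.median(P[l==i],0), ray('side',*c[i],.03)[:2])
w=P[240:320,210:300].reshape(-1,3); w=w[(w[:,2]>.03)&(w[:,2]<.1)&(w[:,0]>.66)&(w[:,0]<.78)]; print('max z in tray',np.percentile(w[:,2],[50,95,99]))
print(to([.547,-.068,.30]))
```

```text
(array([ 0.54566453, -0.06069032,  0.24127302]), 159) (array([ 0.5469751 , -0.06025015,  0.24669393]), 160)
[(np.float64(0.25939979556670034), 320), (np.float64(0.2608985741270918), 419)] [(np.float64(0.25774969944428516), 303), (np.float64(0.2552010386471536), 301)]
25 [257.08 256.68] [0.62643081 0.05834113 0.02219249] [0.63134504 0.0661121 ]
14 [255.07142857 265.35714286] [0.65326354 0.08398274 0.01528318] [0.65711452 0.09615005]
26 [266.84615385 268.19230769] [0.62555846 0.12083585 0.02268842] [0.63034104 0.12864219]
14 [263.71428571 276.5       ] [0.65486031 0.14529864 0.01733617] [0.65781363 0.15350928]
42 [266.57142857 286.16666667] [0.68179965 0.21151594 0.05670573] [0.67099242 0.19295924]
max z in tray [0.05880022 0.09468122 0.0985895 ]
[17.41 16.57  3.34]
```

Box residual tilt is about 0.08 rad. I'll press the crank down gently to bring it to its stop.

Request:
{"fn": "servo_tool", "kwargs": {
  "targets": [
    [3,4,0,0,0,0],
    [6,8,0,0,0,0],
    [9,12,0,0,0,0],
    [13,15,0,0,0,0],
    [17.4,16.5,0,0,0,0],
    [17.4,16.5,3,0,0,0],
    [17.4,16.5,5,0,0,0],
    [17.4,16.5,5,0,0,0]
  ],
  "fingers": 0
}}

```text
t: 44.75
eef_pos: [0.5452, -0.0642, 0.2799]
tcp_rot: [-0.002, 0.7, 0.714, -0.002]
wrist_force: [-0.1, -0.1, -0.1]
opening: 0.0006
finger_force: 0.0
```

```bash
python3 -c "
from h import *
s=state();print(s['eef_pos'],s['opening'],to([.547,-.068,.242]))"
```

```text
[ 0.54516751 -0.06415718  0.27994849] 0.0006391479067576116 [-0.39  0.2   3.79]
```

Request:
{"fn": "servo_tool", "kwargs": {
  "targets": [
    [-0.3,0,1.5,0,0,0],
    [-0.3,0,2.7,0,0,0],
    [-0.3,0,3.1,0,0,0],
    [-0.3,0,3.4,0,0,0],
    [-0.3,0,3.6,0,0,0],
    [-0.3,0,3.7,0,0,0],
    [-0.3,0,3.7,0,0,0]
  ]
}}

```text
t: 45.45
eef_pos: [0.5462, -0.0698, 0.2465]
tcp_rot: [-0.0, 0.702, 0.713, 0.0]
wrist_force: [-1.8, 1.1, 3.6]
opening: 0.0005
finger_force: 1.6
```

Request:
{"fn": "servo_tool", "kwargs": {
  "targets": [
    [0,0,0.2,0,0,0],
    [0,0,0.4,0,0,0],
    [0,0,0.6,0,0,0],
    [0,0,0.6,0,0,0]
  ]
}}

```text
t: 45.85
eef_pos: [0.5457, -0.0699, 0.2416]
tcp_rot: [-0.001, 0.702, 0.713, 0.0]
wrist_force: [-10.7, 1.9, 19.5]
opening: 0.0003
finger_force: 9.8
```

Crank is on the stop (19 N at z 0.2416). Back off, then a last check.

Request:
{"fn": "servo_tool", "kwargs": {
  "targets": [
    [0,0,-3,0,0,0],
    [0,0,-7,0,0,0],
    [-3,-4,-9,0,0,0],
    [-6,-8,-9,0,0,0],
    [-10,-12,-9,0,0,0],
    [-14,-15,-9,0,0,0],
    [-18,-17,-9,0,0,0],
    [-18,-17,-9,0,0,0]
  ]
}}

```text
t: 46.65
eef_pos: [0.3755, -0.2581, 0.3309]
tcp_rot: [0.001, 0.705, 0.71, 0.001]
wrist_force: [0.8, 0.2, 0.5]
opening: 0.0005
finger_force: 0.0
```

Request:
{"fn": "servo_tool", "kwargs": {
  "targets": [
    [0,0,0,0,0,0],
    [0,0,0,0,0,0],
    [0,0,0,0,0,0]
  ]
}}

```text
t: 46.95
eef_pos: [0.3801, -0.2513, 0.3298]
tcp_rot: [-0.0, 0.701, 0.713, -0.0]
wrist_force: [0.1, 0.7, 0.4]
opening: 0.0002
finger_force: 0.0
```

Run:
```python
from h import *
im,d,P=snap('top')
c=P[185:220,303:340].reshape(-1,3); c=c[(c[:,2]>.2)&(c[:,2]<.3)&(c[:,1]<-.03)&(c[:,1]>-.09)]; print('crank',np.median(c,0))
h=np.zeros(d.shape,bool);h[215:260,200:300]=1
h&=(P[...,2]>.055)&(P[...,2]<.075)&(P[...,0]<.53); print('handle',np.median(P[h],0),h.sum())
im,d,P=snap('side'); hs=cv2.cvtColor(im,cv2.COLOR_RGB2HSV)
m=np.zeros(d.shape,bool);m[230:310,240:290]=1
m&=(hs[...,1]>90)&((hs[...,0]<18)|(hs[...,0]>170))
n,l,st,c=cv2.connectedComponentsWithStats(m.astype(np.uint8))
for i in range(1,n):
  if st[i,4]>8: print(st[i,4],np.median(P[l==i],0))
print(state()['t'])
```

```text
crank [ 0.54563367 -0.0605827   0.24102792]
handle [0.5027592  0.13985888 0.06753814] 48
25 [0.62548893 0.05785566 0.01946185]
14 [0.65433249 0.08628763 0.01291228]
26 [0.62606902 0.1201945  0.02083001]
14 [0.65404937 0.14533938 0.01664768]
42 [0.68133513 0.21260133 0.05740437]
47.05
```

```bash
python3 -c "
from bench import close_job
print(close_job())"
```

```text
the job is handed in; nothing more can be done
None
```

The job is handed in at about 47 s of run time; the final checks showed all three coils in the tray, the tray home, the box upright on its stop and the plunger up, with the bottle still standing in the last picture; no verdict came back on hand-in.

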